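Uncover the hot annealing pot with the lid lifter

ROBOT

A 6-joint arm with a two-finger parallel gripper is mounted at the origin on the work surface. World frame = base frame: x ahead of the robot, y to its left, z up, the work surface at z = 0. Lengths are in mm, angles in rad, forces in N, time in s.
With the tool pointing down it reaches from about 350 to 875 mm from the base axis. Payload 4.2 kg.
Tool frame: the origin (TCP) lies at the very end of the fingers, on their centre line; the grasp point (between the pads) lies 19 mm behind it; z points along the fingers, y is the line along which they close (so a half turn about z gives the same grasp; the last joint's range is limited). The gripper opens to 85 mm and grips with 20 to 120 N. Pads are 22 mm wide; open, the fingers measure 114 mm over their backs; the gripper's body (76 mm by 85 mm) begins 54 mm behind the grasp point. The pads swing forward as they close: fully open they stand 13 mm farther back than shut.
Start: joints at [1.462, 0.385, 0.008, 0, -1.194, -0.259], TCP at [224.694, 583.191, 231.312] pointing down, gripper open.
Joint ranges: [-3.14, 3.14], [-1.21, 2.06], [-1.07, 1.41], [-3.16, 2.05], [-2.99, -0.16], [-3.1, 3.1]. Speed limits (rad/s): [2.79, 2.79, 3.14, 3.14, 3.14, 3.14].

INTERFACE

Orientations are given as a unit quaternion [x, y, z, w].
In Python, from bench import arm, viewer gives the robot as it stands. The module is installed in compiled form; this text tells all that it offers.
- The arm moves only by the shell command python3 -m jog 'ROWS' [OPENING]. ROWS is rows parted by semicolons, their numbers by spaces, 1 to 10 of them, each of 6 numbers: dx, dy, dz in mm, then a rotation vector rx, ry, rz in rad; each row is the pose to reach, as a shift and turn from the pose commanded when the command began, along the tool's axes at that moment; what a row does not reach only later rows make up. A row lasts 1/10 s, in which the tool goes at most 50 mm and 0.15 rad, less where a joint would pass 70% of its speed; a pose out of reach is approached as far as the arm can. OPENING is the finger opening in mm, set as the command begins (- or left out keeps the last). The fingers move at their own pace and stop on an object; the grip force is fixed at half the most. Time passes only in rows, so rows that do not move let the fingers close. It prints the time, the measured TCP pose, the force, the opening and the grip force at its end.
- arm.read_state(): the state, without advancing time (a new reading comes with each control period).
- viewer.get_image(name): name is "scene" or "top" or "wrist"; returns (picture, depth): 420x560x3 uint8, blue, green, red; 420x560 float32, mm along the optical axis (not along the pixel's ray), 0 where there is no reading.
- viewer.get_calibration(name): a dict with "K" (3x3 intrinsics, pixels), "D" ([k1, k2, p1, p2, k3] as OpenCV has them; the pictures are not rectified), "rvec" (rotation vector, rad) and "tvec" (3), from world to camera coordinates, as OpenCV has them. Camera axes: x right, y down, z forward; pixel columns grow to the right and rows downward; lengths in mm; the calibration is good to about 2 mm. A picture is of the moment at which its call begins: read the wrist's pose just before it. get_calibration takes no time and is no camera call; for the wrist camera it gives the pose at the moment of the call.
- arm.job_done(): hands the job in; it is judged then, once.
The state is a dict: "clock": time; "joints": joint angles; "joint_vel": joint speeds; "joint_efforts": joint torques, N m; "position": TCP position; "ee_rot": TCP orientation; "contact_force": force on the tool from outside, world axes, zero at the start; "wrist_torque": the same for the moment, N m; "gripper_width": finger opening in mm; "grasp_force": force on a finger pad.
Only numpy, scipy, OpenCV 4.12 (cv2) and the standard library are available. Lean on these libraries where they do the work, as an engineer would, in place of code of your own. Each camera call takes 0.05 s, during which the arm holds its last target. There are 200 camera calls.

TASK

The annealing pot on the heated print bed is hot: take the hooked lid lifter from its stand, work its hook under the middle of the lid's loop by light touch, and carry the lid, kept level, to the cork dish, the gripper never touching the hot lid or pot. Set it down gently so that it sits flat inside the dish, unhook, and hang the lifter back in its stand by its collar. Push and pull on the lid and pot only lightly, and leave the pot and the other things where they are.

Things in the scene. Friction and masses are not known exactly. Their poses are not given: they have to be found in the camera images.
- lifter: Lid lifter, 150 g, hanging upright in its stand. Origin: centre of the underside of its round steel collar (33 mm across, 5 mm thick). Below, on its z axis, a shank 11 mm thick for 75 mm, then a stiff telescopic 8 mm rod ending in a hook that points along the lifter's +x. The underside of the hook is 120 to 150 mm below the origin: unmeasured, find it by touch
- lifter_grip (a point): Where to grasp the lifter's wooden grip, from above: on its axis, 42 mm above the lifter's origin. The grip is 20 x 20 mm, from 5 to 70 mm above the origin, faces square to the lifter's x and y
- lifter_sleeve (a point): Lower end of the lifter's thick sleeve, 75 mm below its origin; the 8 mm rod below it stays as set (slides only above 80 N). Its hook: a 7 mm round prong from the rod's axis along the lifter's +x to 25 mm from the axis, with a tip turned up at its end, 6 mm above the prong's upper side; the whole hook is 13 mm tall; the throat between rod and tip is 14 mm wide
- stand: White stand for the lifter, fixed. Origin: on the table under the hanging lifter's axis. Two level arms (8 mm wide, 18 mm gap) run along its x from 27 mm before (-x) to 72 mm behind (+x) the origin where two slim posts carry them; the gap is open at -x. Orange stops 7 mm high at the -x ends (-27 to -21 mm) keep the collar in: raise the lifter over them and draw it out to -x
- stand_seat (a point): Where the lifter's origin lies when it hangs home: centred between the stand's arms, on their top, 180 mm above the table. The lifter hangs with its x within 0.1 rad of the stand's x
- lid: Hot lid, dark steel disc 132 mm across, 5 mm thick, 320 to 500 g, lying loose on the pot. Origin: centre of the disc's underside, z up. Below it a round plug 104 mm across, 8 mm deep. On top a fixed copper loop. The lid is balanced about its middle and hangs from the loop freely, like a pendulum. The same from +x and -x: the hook may enter from either side
- lid_loop (a point): Middle of the loop's level top bar (6 mm round, along the lid's y), 28 mm above the lid's origin. The clear space under the bar is 20 mm high (disc to bar) and 54 mm wide between the loop's legs
- pot: Aluminium pot standing loose on the bed, 124 mm across, 60 mm tall, wall 5 mm, 900 g. Origin: centre of its underside. The lid's disc lies on its rim; the plug enters with 5 mm play all round
- bed: Heated print bed, fixed, 200 x 200 mm with amber film, top surface 25 mm above the table. Origin: centre of its underside
- dish: Cork dish, fixed, round, 126 mm across and 12 mm tall, inner width 118 mm, inner floor 6 mm above the table. Origin: centre of its underside. The lid's plug sits inside it with 7 mm play all round; seated, the lid's origin is 14 mm above the table and the disc overhangs the dish's rim
- duct: Orange printed duct, 50 x 50 x 53 mm tall, bystander, origin under its centre
- glue: Small white jar with blue cap, 40 mm across, 60 mm tall, bystander, origin under its centre
- brush: Cleaning brush lying on the table, 130 mm long, bystander, origin under its middle
Mind the look-alikes: they are no part of the job. What is shaped like the lifter but blue is not meant.

How it is judged:
By the outcome, as a careful person would: the job done as asked, in the order asked, and still so for the second after the job is handed in, with the robot touching nothing.
It also fails if it takes over 72 s, if anything falls off the work surface, if the arm or the gripper's body presses on something with over 40 N, if the wrist force passes 120 N, or if a joint passes its speed limit or range.

## Working session

There is one attempt and no reset: what is moved stays moved. The work goes in short steps, Python scripts to look and compute and a shell command to move; the robot and the scene stay as the last step left them, time stands still between calls to the robot, and variables do not carry over. Pictures are saved under pics/ and viewed, at most 10 in all, crops included, and the job is handed in when it is done.

```bash
mkdir -p pics; cat > h.py <<'E'
import numpy as np, cv2
from bench import arm, viewer
from scipy.spatial.transform import Rotation as R
def grab(n):
    c=viewer.get_calibration(n); im,d=viewer.get_image(n); return im,d,c
def cloud(d,c):
    K,D=np.array(c["K"],float),np.array(c["D"],float)
    h,w=d.shape; u,v=np.meshgrid(np.arange(w),np.arange(h))
    p=cv2.undistortPoints(np.stack([u,v],-1).reshape(-1,1,2).astype(np.float64),K,D).reshape(h,w,2)
    P=np.dstack([p*d[...,None],d]); Rm=cv2.Rodrigues(np.array(c["rvec"],float))[0]
    return (P-np.array(c["tvec"],float).ravel())@Rm
def ray(px,c,z):
    K,D=np.array(c["K"],float),np.array(c["D"],float)
    p=cv2.undistortPoints(np.array(px,float).reshape(-1,1,2),K,D).reshape(-1,2)
    Rm=cv2.Rodrigues(np.array(c["rvec"],float))[0]; t=np.array(c["tvec"],float).ravel()
    dr=np.c_[p,np.ones(len(p))]@Rm; o=-Rm.T@t
    return o+dr*((np.asarray(z)-o[2])/dr[:,2])[:,None]
def st():
    s=arm.read_state(); return s
E
python3 - <<'E'
from h import *
for n in("top","scene"):
    im,d,c=grab(n); cv2.imwrite(f"pics/{n}0.png",im); np.savez(f"{n}0.npz",im=im,d=d,P=cloud(d,c))
    print(n,c["tvec"],c["rvec"])
s=st(); print(s["clock"],s["position"],R.from_quat(s["ee_rot"]).as_matrix().round(3))
E
```

```text
top [  36.13099003  630.53725852 1266.99931243] [ 2.18780684 -2.14626201  0.11269666]
scene [ 422.65105397 -174.86876308 1625.71315081] [ 0.89562765  2.50523136 -1.08272826]
0.1 [224.51888887 582.70659247 230.31181373] [[ 0.933 -0.36  -0.001]
 [-0.36  -0.933 -0.002]
 [ 0.     0.002 -1.   ]]
```

View pics/top0.png

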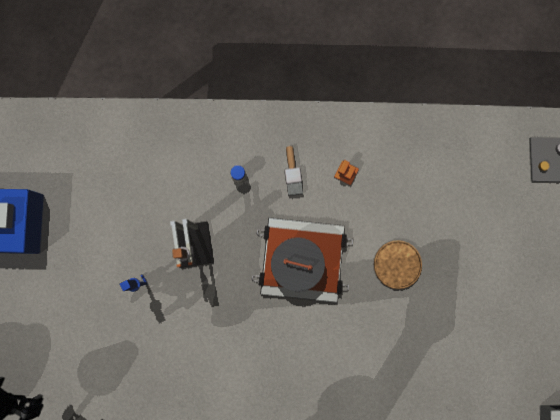

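View pics/scene0.png

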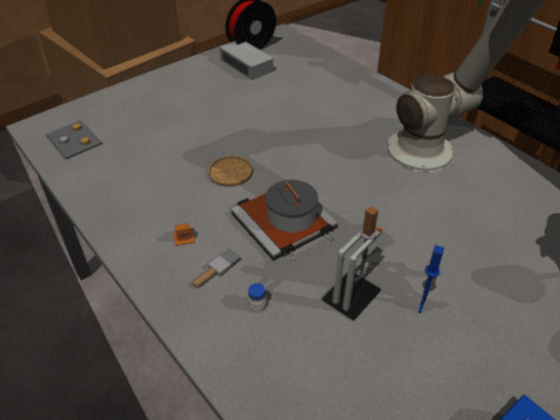

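```bash
python3 - <<'E'
from h import *
T=np.load("top0.npz");S=np.load("scene0.npz")
for nm,Z in(("top",T),("scene",S)):
    im,P=Z["im"],Z["P"]; hsv=cv2.cvtColor(im,cv2.COLOR_BGR2HSV); ok=Z["d"]>0
    X,Y,H=P[...,0],P[...,1],P[...,2]
    def rep(k,m):
        m=m&ok; q=P[m]
        if len(q)<5: print(nm,k,len(q));return
        r=cv2.minAreaRect(q[:,:2].astype(np.float32))
        print(nm,k,len(q),"mean",q.mean(0).round(1),"z",np.percentile(q[:,2],[2,50,98]).round(1),"rect",np.round(r[0],1),np.round(r[1],1),round(r[2],1))
    box=(X>250)&(X<800)&(Y>-400)&(Y<450)
    hue,sat,val=hsv[...,0],hsv[...,1],hsv[...,2]
    v,u=np.mgrid[:420,:560]
    roi=(u>120)&(u<440)&(v>130)&(v<330) if nm=="top" else (u>120)&(u<450)&(v>140)&(v<330)
    org=(hue<18)&(sat>110)
    rep("table",roi&(sat<40)&(abs(H)<15))
    rep("disc",roi&(H>80)&(H<98)&(sat<90)&(val<110))
    rep("loop",roi&org&(H>98)&(H<125))
    rep("grip",roi&org&(H>190)&(H<260))
    rep("griptop",roi&org&(H>242)&(H<260))
    rep("stops",roi&org&(H>170)&(H<192))
    rep("arms",roi&(sat<60)&(H>172)&(H<190))
    rep("amber",roi&org&(H>18)&(H<32))
    rep("dish",roi&(sat>60)&(H>2)&(H<18)&(hue<25)&((u>365) if nm=="top" else (v<190)))
    rep("blue",roi&(hue>100)&(hue<130)&(sat>150)&(H>20))
im=T["im"]; a=cv2.resize(im[210:300,110:230],None,fx=5,fy=5,interpolation=cv2.INTER_CUBIC)
b=cv2.resize(S["im"][165:345,260:460],None,fx=3,fy=3,interpolation=cv2.INTER_CUBIC)
h=max(a.shape[0],b.shape[0])
cv2.imwrite("pics/c1.png",cv2.resize(im[205:305,110:250],None,fx=5.6,fy=5.6,interpolation=cv2.INTER_CUBIC))
E
```

```text
top table 53396 mean [605.4  49.1  -1.9] z [-7.8 -2.   6.3] rect [599.   34.5] [529.1 862. ] 1.2
top disc 2162 mean [505.7  -5.6  88. ] z [83.  88.  92.6] rect [559.9  96. ] [363.6 129.5] 62.2
top loop 58 mean [505.6  -8.  114. ] z [109.7 113.9 118.6] rect [505.6  -7.8] [64.2  4.9] 76.4
top grip 85 mean [521.1 255.4 245.4] z [215.4 247.2 251.3] rect [514.8 254.3] [34.8 31.8] 13.4
top griptop 76 mean [522.2 256.1 247.7] z [243.5 247.9 251.3] rect [521.9 256.1] [17.5 17.7] 3.9
top stops 18 mean [499.8 249.  183.9] z [176.1 183.8 190. ] rect [500.2 251.2] [ 4.9 33. ] 6.9
top arms 344 mean [552.5 260.2 178.9] z [173.2 178.6 185.7] rect [505.  290.7] [ 88.6 209.3] 59.3
top amber 2001 mean [538.5 -39.5  23.3] z [18.6 23.2 29.4] rect [618.7 -38. ] [196.7 362.7] 82.0
top dish 1438 mean [ 510.  -272.9    5.8] z [ 2.2  5.3 12.5] rect [ 510.8 -272.5] [124.6 124.5] 14.8
top blue 249 mean [617.7 242.5 102.1] z [ 52.7  61.  190. ] rect [594.5 264.2] [ 33.3 397.9] 50.0
scene table 50835 mean [ 5.411e+02  6.000e+00 -4.000e-01] z [-5.1 -0.7  9.3] rect [506.9 -25. ] [ 695.4 1022. ] 50.6
scene disc 151
[... 193 characters left out ...]
.8
scene grip 266 mean [529.4 262.2 226.3] z [192.2 228.  250.7] rect [526.4 259.5] [21.2 20.6] 21.0
scene griptop 80 mean [526.5 260.6 247.9] z [242.4 248.5 251.5] rect [526.  259.5] [21.5 19.6] 17.9
scene stops 26 mean [512.  263.8 186.7] z [180.7 186.7 191.1] rect [515.3 265.1] [15.9 41. ] 74.9
scene arms 412 mean [555.7 268.  179. ] z [172.5 178.8 186.2] rect [512.3 304.5] [ 81.  204.7] 52.7
scene amber 1382 mean [562.9  -9.7  24.2] z [19.3 24.3 28.6] rect [623.9 -33.3] [194.4 366.2] 82.8
scene dish 1018 mean [ 511.1 -270.     6.6] z [ 2.4  6.2 13.2] rect [ 511.2 -271.5] [126.4 127.4] 11.1
scene blue 561 mean [551.3 309.  110.8] z [ 40.9 122.  189.8] rect [594.7 267.2] [ 35.9 400.8] 51.0
```

View pics/c1.png

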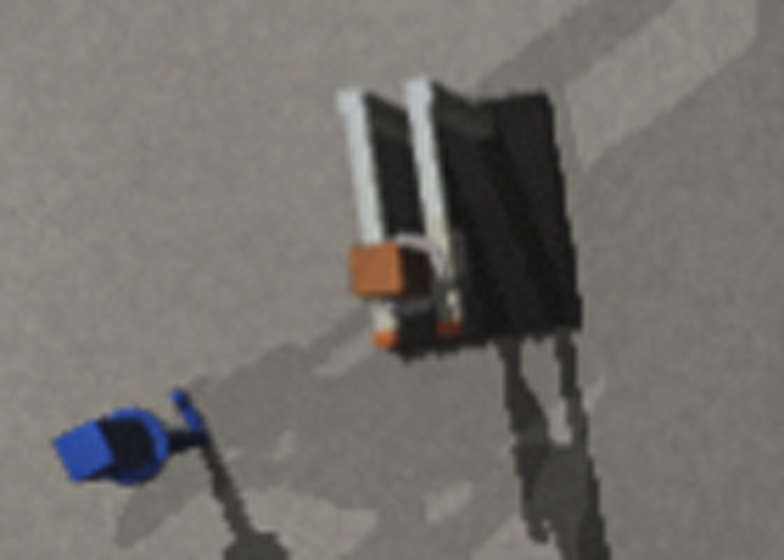

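The crop shows the wooden grip at top-image (177,253), the two white arms running up to about (172,222)/(185,220), and the orange stops at (179,265)/(190,263). The blue decoy is at (125,285). The lid's loop is near (298,265) and the dish near (398,265).

```bash
python3 - <<'E'
from h import *
for nm in("top","scene"):
    Z=np.load(nm+"0.npz"); im,P=Z["im"],Z["P"]; c=viewer.get_calibration(nm); hsv=cv2.cvtColor(im,cv2.COLOR_BGR2HSV)
    X,Y,H=P[...,0],P[...,1],P[...,2]; hue,sat,val=hsv[...,0],hsv[...,1],hsv[...,2]; org=(hue<18)&(sat>110)
    near=lambda x,y,r:(np.hypot(X-x,Y-y)<r)
    def pts(m,z): 
        v,u=np.nonzero(m); return ray(np.c_[u,v],c,np.full(len(u),z))
    def rect(k,m,z):
        q=pts(m,z)[:,:2].astype(np.float32); r=cv2.minAreaRect(q); print(nm,k,len(q),q.mean(0).round(1),np.round(r[0],1),np.round(r[1],1),round(r[2],1))
    rect("bar",org&near(507,-4,50)&(H>106)&(H<122),115)
    rect("griptop",org&near(524,258,25)&(H>243),250)
    # disc & pot circle
    m=(near(507,-5,80)&(H>80)&(H<125)).astype(np.uint8); m=cv2.morphologyEx(m,cv2.MORPH_OPEN,np.ones((3,3)))
    ct=max(cv2.findContours(m,0,1)[0],key=cv2.contourArea)[:,0]; q=ray(ct,c,np.full(len(ct),90.)).astype(np.float32)
    print(nm,"disc",[np.round(e,1) for e in cv2.fitEllipse(q)])
    m=(near(511,-272,75)&(hue<25)&(sat>60)&(H<20)).astype(np.uint8)
    ct=max(cv2.findContours(m,0,1)[0],key=cv2.contourArea)[:,0]; q=ray(ct,c,np.full(len(ct),12.)).astype(np.float32)
    print(nm,"dish",[np.round(e,1) for e in cv2.fitEllipse(q)])
    # arms
    m=(sat<60)&(val>110)&(H>170)&(H<190)&(X>490)&(X<620)&(abs(Y-262)<45)
    n,l,s,_=cv2.connectedComponentsWithStats(m.astype(np.uint8))
    for i in range(1,n):
        if s[i,4]>20:
            q=pts(l==i,180)[:,:2].astype(np.float32); f=cv2.fitLine(q,cv2.DIST_HUBER,0,.01,.01).ravel(); print(nm,"arm",len(q),f.round(3),q.min(0).round(1),q.max(0).round(1))
    m=(sat<60)&(val>110)&(H>170)&(H<190)&(X>490)&(X<620)&(abs(Y-262)<45); 
    rect("stops",org&near(500,255,32)&(H>178)&(H<192),187)
    b=(hue>100)&(hue<130)&(sat>150)&(X<560)&(Y>270)&(Y<450); print(nm,"blue",P[b&(H>30)].mean(0).round(),np.percentile(P[b],[1,99],axis=0).round())
E
```

```text
top bar 58 [505.6  -8. ] [505.6  -7.7] [64.1  4.9] 76.5
top griptop 74 [522.1 255.7] [521.8 255.6] [17.1 17.1] 2.1Traceback (most recent call last):
  File "<stdin>", line 15, in <module>
cv2.error: OpenCV(4.12.0) /io/opencv/modules/imgproc/src/shapedescr.cpp:356: error: (-215:Assertion failed) n >= 0 && (depth == CV_32F || depth == CV_32S) in function 'fitEllipseNoDirect'
```

```bash
cat > m.py <<'E'
from h import *
for nm in("top","scene"):
    Z=np.load(nm+"0.npz"); im,P=Z["im"],Z["P"]; c=viewer.get_calibration(nm); hsv=cv2.cvtColor(im,cv2.COLOR_BGR2HSV)
    X,Y,H=P[...,0],P[...,1],P[...,2]; hue,sat,val=hsv[...,0],hsv[...,1],hsv[...,2]; org=(hue<18)&(sat>110)
    near=lambda x,y,r:(np.hypot(X-x,Y-y)<r)
    def pts(m,z): 
        v,u=np.nonzero(m); return ray(np.c_[u,v],c,np.full(len(u),z))[:,:2].astype(np.float32)
    def rect(k,m,z):
        q=pts(m,z); r=cv2.minAreaRect(q); print(nm,k,len(q),q.mean(0).round(1),np.round(r[0],1),np.round(r[1],1),round(r[2],1))
    rect("bar",org&near(507,-4,50)&(H>106)&(H<122),115)
    rect("griptop",org&near(524,258,25)&(H>243),250)
    for k,m,z in(("disc",near(507,-5,80)&(H>82)&(H<125),90.),("dish",near(511,-272,75)&(hue<25)&(sat>60)&(H<20),12.)):
        m=cv2.morphologyEx(m.astype(np.uint8),cv2.MORPH_OPEN,np.ones((3,3)))
        ct=max(cv2.findContours(m,0,1)[0],key=cv2.contourArea)[:,0]; q=ray(ct,c,np.full(len(ct),z))[:,:2].astype(np.float32)
        print(nm,k,[np.round(e,1) for e in cv2.fitEllipse(q)])
    m=(sat<60)&(val>110)&(H>170)&(H<190)&(X>490)&(X<620)&(abs(Y-262)<45)
    n,l,s,_=cv2.connectedComponentsWithStats(m.astype(np.uint8))
    for i in range(1,n):
        if s[i,4]>20:
            q=pts(l==i,180); f=cv2.fitLine(q,cv2.DIST_HUBER,0,.01,.01).ravel(); print(nm,"arm",len(q),f.round(3),q.min(0).round(1),q.max(0).round(1))
    rect("stops",org&near(500,255,32)&(H>178)&(H<192),187)
    b=(hue>100)&(hue<130)&(sat>150)&(X<560)&(Y>270)&(Y<450); print(nm,"blue",np.percentile(P[b],[1,99],axis=0).round())
E
python3 m.py
```

```text
top bar 58 [505.6  -8. ] [505.6  -7.7] [64.1  4.9] 76.5
top griptop 74 [522.1 255.7] [521.8 255.6] [17.1 17.1] 2.1
top disc [array([506.1,  -7.5]), array([129.1, 129.2]), np.float64(30.6)]
top dish [array([ 509.7, -271.1]), array([123.9, 124.8]), np.float64(153.7)]
top arm 140 [9.87000e-01 1.60000e-01 5.63416e+02 2.50295e+02] [524.  239.7] [603.5 260.7]
top arm 112 [9.79000e-01 2.02000e-01 5.67072e+02 2.77450e+02] [537.  267.4] [598.4 288. ]
top stops 17 [499.9 249.2] [500.1 251.3] [ 4.9 31.8] 6.9
top blue [[435. 368.   2.]
 [466. 395. 191.]]
scene bar 47 [508.7  -1.3] [508.7  -1.6] [65.3  6.6] 77.0
scene griptop 76 [527.9 261.7] [528.7 261.6] [25.7 20.1] 11.0
scene disc [array([507.4,  -4.3]), array([129.5, 131.3]), np.float64(135.6)]
scene dish [array([ 514.4, -265.2]), array([124.3, 131.7]), np.float64(157.4)]
scene arm 111 [9.82000e-01 1.90000e-01 5.71580e+02 2.53707e+02] [530.7 242.6] [607.7 263.6]
scene arm 39 [ 9.61000e-01 -2.76000e-01  5.18443e+02  2.66143e+02] [503.1 251.4] [535.1 271.4]
scene arm 103 [9.81000e-01 1.92000e-01 5.65736e+02 2.79435e+02] [529.6 270. ] [599.7 289.6]
scene stops 20 [506.9 265.2] [513.9 263. ] [12.4 37.6] 66.6
scene blue [[441. 373.   4.]
 [470. 398. 191.]]
```

```bash
python3 -m jog '20 10 -40 0 0 -0.05;65 30 -80 0 0 -0.15;112 55 -80 0 0 -0.25;158 78 -80 0 0 -0.35;203 100 -80 0 0 -0.45;248 122 -80 0 0 -0.55;293 144 -80 0 0 -0.56;335 164 -80 0 0 -0.56;370 181 -80 0 0 -0.56;396.6 194.5 -80 0 0 -0.56' 60; python3 -m jog '0 0 0 0 0 0;0 0 0 0 0 0'; python3 - <<'E'
from h import *
im,d,c=grab("wrist"); cv2.imwrite("pics/w1.png",im); np.savez("w1.npz",im=im,d=d,P=cloud(d,c),c=c)
s=st(); print(s["clock"],s["position"],R.from_quat(s["ee_rot"]).as_matrix().round(3),s["contact_force"],s["joints"])
E
```

```text
clock: 1.1
position: [526.3, 256.4, 310.7]
ee_rot: [0.995, 0.095, -0.0, 0.0]
contact_force: [1.1, 0.8, -0.4]
gripper_width: 60.3
grasp_force: 0.0
clock: 1.3
position: [524.9, 258.4, 310.6]
ee_rot: [0.995, 0.095, -0.001, 0.0]
contact_force: [-0.5, 0.1, 1.0]
gripper_width: 60.2
grasp_force: 0.0
1.35 [524.52908834 259.16007014 310.83903497] [[ 0.982  0.191 -0.001]
 [ 0.191 -0.982 -0.   ]
 [-0.001  0.    -1.   ]] [-0.16404599  0.40385806 -0.38441067] [ 7.35339962e-01  2.73124851e-01  4.36192156e-02 -4.10659709e-04
 -1.34214795e+00  1.02745887e+00]
```

View pics/w1.png

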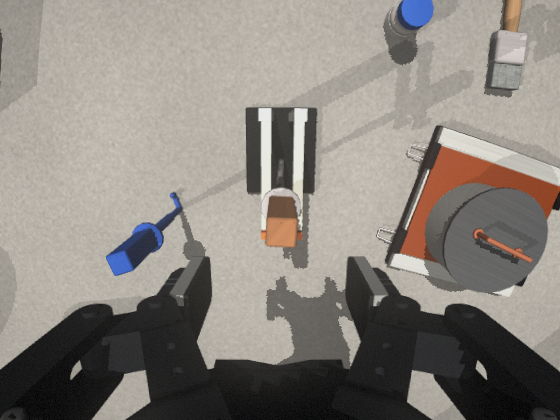

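The wrist view shows the grip top at about (281,234), with the arms vertical in the picture, so the yaw matches. The loop bar runs from (478,234) to (530,258).

```bash
cat > w.py <<'E'
from h import *
import sys
Z=np.load("w1.npz",allow_pickle=True); im,P,c=Z["im"],Z["P"],Z["c"].item()
hsv=cv2.cvtColor(im,cv2.COLOR_BGR2HSV); X,Y,H=P[...,0],P[...,1],P[...,2]; hue,sat,val=hsv[...,0],hsv[...,1],hsv[...,2]; org=(hue<18)&(sat>110)
near=lambda x,y,r:(np.hypot(X-x,Y-y)<r)
def rect(k,m,z):
    v,u=np.nonzero(m); q=ray(np.c_[u,v],c,np.full(len(u),z))[:,:2].astype(np.float32); r=cv2.minAreaRect(q); print(k,len(q),q.mean(0).round(1),np.round(r[0],1),np.round(r[1],1),round(r[2],1),P[m].mean(0).round(1),np.percentile(P[m][:,2],[2,98]).round(1))
rect("griptop",org&near(524,258,25)&(H>246),250)
rect("bar",org&near(507,-4,50)&(H>106)&(H<122),114)
m=(near(507,-5,80)&(H>82)&(H<125)).astype(np.uint8); m=cv2.morphologyEx(m,cv2.MORPH_OPEN,np.ones((3,3)))
ct=max(cv2.findContours(m,0,1)[0],key=cv2.contourArea)[:,0]; q=ray(ct,c,np.full(len(ct),90.))[:,:2].astype(np.float32); print("disc",cv2.fitEllipse(q))
m=(sat<40)&(val>150)&(H>174)&(H<186)&(X>540)&(X<620)&(abs(Y-262)<45)
n,l,s,_=cv2.connectedComponentsWithStats(m.astype(np.uint8))
for i in range(1,n):
    if s[i,4]>100:
        v,u=np.nonzero(l==i);q=ray(np.c_[u,v],c,np.full(len(u),180.))[:,:2].astype(np.float32); f=cv2.fitLine(q,cv2.DIST_HUBER,0,.01,.01).ravel(); print("arm",len(q),f.round(3),q.max(0))
m=(abs(H)<12)&(X>300)&(sat<40);print("table z",np.median(H[m]))
E
python3 w.py
```

```text
griptop 892 [523.4 256.7] [457.3 231. ] [156.5  71.8] 0.4 [524.8 257.  250.9] [247.8 250.8]
bar 255 [507.6  -4.6] [508.1  -4.6] [70.2  6. ] 76.3 [507.8  -4.  114.7] [108.7 116.6]
disc ((507.2995300292969, -5.819218635559082), (130.064697265625, 132.36830139160156), 165.49310302734375)
arm 786 [9.80000e-01 1.99000e-01 5.70414e+02 2.78077e+02] [598.91364 288.66678]
arm 877 [9.86000e-01 1.68000e-01 5.73220e+02 2.51741e+02] [604.2248 260.885 ]
table z -0.4022195437917839
```

```bash
python3 -m jog '0 2.4 30 0 0 0;0 2.4 60 0 0 0;0 2.4 85 0 0 0;0 2.4 100 0 0 0;0 2.4 108 0 0 0;0 2.4 108 0 0 0;0 2.4 108 0 0 0'; python3 -m jog '0 0 0 0 0 0;0 0 0 0 0 0;0 0 0 0 0 0;0 0 0 0 0 0;0 0 0 0 0 0;0 0 0 0 0 0' 10;python3 -m jog '0 0 0 0 0 0;0 0 0 0 0 0;0 0 0 0 0 0'
```

```text
clock: 2.05
position: [525.4, 257.6, 204.3]
ee_rot: [0.995, 0.097, 0.001, -0.0]
contact_force: [-0.7, -0.1, 0.7]
gripper_width: 59.8
grasp_force: 0.0
clock: 2.65
position: [525.7, 256.9, 204.2]
ee_rot: [0.995, 0.096, 0.001, -0.0]
contact_force: [-1.0, -0.5, 4.2]
gripper_width: 19.3
grasp_force: 58.5
clock: 2.95
position: [525.7, 256.9, 204.2]
ee_rot: [0.995, 0.096, 0.001, -0.0]
contact_force: [-1.1, -0.4, 4.7]
gripper_width: 19.5
grasp_force: 58.5
```

```bash
python3 -m jog '0 0 -3 0 0 0;0 0 -8 0 0 0;0 0 -13 0 0 0;0 0 -16 0 0 0;0 0 -16 0 0 0;0 0 -16 0 0 0'; python3 -m jog '-8 0 0 0 0 0;-20 0 0 0 0 0;-35 0 0 0 0 0;-50 0 0 0 0 0;-65 0 0 0 0 0;-75 0 0 0 0 0;-80 0 0 0 0 0;-80 0 0 0 0 0;-80 0 0 0 0 0;-80 0 0 0 0 0'
```

```text
clock: 3.55
position: [525.2, 256.7, 219.2]
ee_rot: [0.995, 0.096, -0.0, -0.0]
contact_force: [0.5, 0.5, -1.8]
gripper_width: 19.2
grasp_force: 58.1
clock: 4.55
position: [447.2, 241.7, 219.3]
ee_rot: [0.995, 0.096, 0.0, -0.0]
contact_force: [-0.1, -0.5, -0.9]
gripper_width: 19.6
grasp_force: 58.1
```

```bash
python3 - <<'E'
from h import *
im,d,c=grab("scene"); P=cloud(d,c)
m=(np.hypot(P[...,0]-452,P[...,1]-243)<45)&(d>0)&(P[...,2]>15)
H=P[...,2][m]; print(np.histogram(H,bins=range(15,260,5)))
for a in range(20,120,5):
    q=P[m&(P[...,2]>=a)&(P[...,2]<a+5)]
    if len(q): print(a,len(q),q.mean(0).round(1),np.ptp(q[:,0]).round(1),np.ptp(q[:,1]).round(1))
v,u=np.nonzero(m); print(u.min(),u.max(),v.min(),v.max())
cv2.imwrite("pics/s2.png",cv2.resize(im[200:330,310:460],None,fx=4,fy=4,interpolation=cv2.INTER_CUBIC))
E
```

```text
(array([ 0,  0,  0,  0,  0,  0,  0,  1,  5, 17, 12,  5,  5,  7,  4,  7,  3,
        6,  5,  5,  5,  9,  7,  9,  9,  8,  8,  9,  7,  6, 10, 11, 12,  3,
        0,  4, 54, 34, 17, 15, 13, 29, 36, 38, 45, 42, 46, 40]), array([ 15,  20,  25,  30,  35,  40,  45,  50,  55,  60,  65,  70,  75,
        80,  85,  90,  95, 100, 105, 110, 115, 120, 125, 130, 135, 140,
       145, 150, 155, 160, 165, 170, 175, 180, 185, 190, 195, 200, 205,
       210, 215, 220, 225, 230, 235, 240, 245, 250, 255]))
50 1 [443.8 244.2  53.9] 0.0 0.0
55 5 [452.6 244.6  58.5] 24.5 2.3
60 17 [458.9 245.4  62.1] 24.2 7.6
65 12 [455.4 244.1  67.6] 24.8 8.1
70 5 [457.5 245.6  71.7] 23.0 6.0
75 5 [449.1 243.7  77.2] 4.1 7.0
80 7 [448.5 244.1  83.1] 5.1 7.5
85 4 [448.7 243.5  87.5] 2.1 5.7
90 7 [448.2 244.9  92.6] 5.0 6.1
95 3 [448.  242.3  97.2] 3.0 3.8
100 6 [448.7 243.7 102. ] 4.2 7.9
105 5 [448.7 244.8 106.5] 3.8 4.8
110 5 [448.8 244.6 111.6] 3.7 7.0
115 5 [449.1 244.5 117. ] 3.8 5.4
371 442 38 256
```

View pics/s2.png

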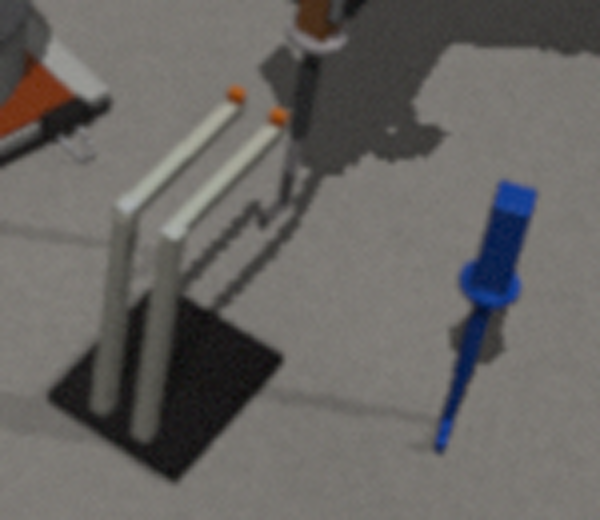

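The picture shows the lifter clear of the stand. Its hook is at about (380,253), pointing to the stand's +x, and its underside is roughly 58 mm up. Next I measure it by touching the table.

```bash
python3 -m jog '0 0 15 0 0 0;0 0 30 0 0 0;0 0 42 0 0 0;0 0 50 0 0 0;0 0 50 0 0 0;0 0 50 0 0 0'; for i in 1 2 ; do python3 -m jog '0 0 0.7 0 0 0;0 0 1.4 0 0 0;0 0 2 0 0 0;0 0 2 0 0 0'; done
```

```text
clock: 5.2
position: [447.1, 241.6, 169.6]
ee_rot: [0.995, 0.096, 0.0, 0.0]
contact_force: [0.3, 0.9, -1.9]
gripper_width: 19.4
grasp_force: 58.1
clock: 5.6
position: [446.8, 241.5, 167.4]
ee_rot: [0.995, 0.096, 0.0, -0.0]
contact_force: [0.3, -0.1, -0.6]
gripper_width: 19.1
grasp_force: 58.1
clock: 6.0
position: [446.7, 241.4, 165.2]
ee_rot: [0.995, 0.096, -0.0, 0.0]
contact_force: [0.3, 0.2, -2.3]
gripper_width: 19.7
grasp_force: 58.1
```

```bash
python3 -m jog '0 0 0.7 0 0 0;0 0 1.4 0 0 0;0 0 2 0 0 0;0 0 2 0 0 0'
```

```text
clock: 6.4
position: [446.7, 241.4, 163.2]
ee_rot: [0.995, 0.096, -0.0, 0.0]
contact_force: [-0.5, -1.0, -1.5]
gripper_width: 19.6
grasp_force: 58.1
```

```bash
python3 -m jog '0 0 0.7 0 0 0;0 0 1.4 0 0 0;0 0 2 0 0 0;0 0 2 0 0 0'|grep -E 'pos|contact'
```

```text
position: [446.9, 241.5, 161.6]
contact_force: [-1.0, -0.6, 1.3]
```

```bash
python3 -m jog '0 0 0.5 0 0 0;0 0 1 0 0 0;0 0 1.5 0 0 0;0 0 1.5 0 0 0'|grep -E 'pos|contact'
```

```text
position: [447.4, 241.8, 161.6]
contact_force: [-1.5, -0.9, 8.9]
```

```bash
python3 -m jog '0 0 0.5 0 0 0;0 0 1 0 0 0;0 0 1 0 0 0'|grep -E 'pos|contact'
```

```text
position: [447.9, 241.9, 161.5]
contact_force: [-1.8, -2.0, 11.8]
```

```bash
python3 -m jog '0 0 -12 0 0 0;0 0 -35 0 0 0;0 0 -65 0 0 0;0 0 -95 0 0 0;0 0 -120 0 0 0;0 0 -137 0 0 0;0 0 -145 0 0 0;0 0 -145 0 0 0'|grep pos; python3 -m jog '-1 10 0 0 0 0.02;-3 30 0 0 0 0.07;-7 60 0 0 0 0.12;-11 95 0 0 0 0.18;-15 130 0 0 0 0.24;-19 165 0 0 0 0.30;-23 197 0 0 0 0.36;-25 220 0 0 0 0.40;-27 232 0 0 0 0.42;-27 236.5 0 0 0 0.425'; python3 -m jog '0 0 0 0 0 0;0 0 0 0 0 0;0 0 0 0 0 0'
python3 - <<'E'
from h import *
print(R.from_quat(st()["ee_rot"]).as_matrix().round(3))
for n in("wrist","scene","top"):
    im,d,c=grab(n); cv2.imwrite(f"pics/{n}3.png",im); np.savez(f"{n}3.npz",im=im,d=d,P=cloud(d,c),c=c)
w=cv2.imread("pics/wrist3.png"); s=cv2.imread("pics/scene3.png")
cv2.imwrite("pics/m3.png",np.vstack([cv2.resize(w,(400,300)),cv2.resize(s[140:260,230:390],(400,300))]))
E
```

```text
position: [446.9, 241.7, 304.5]
clock: 9.3
position: [464.8, 2.9, 302.8]
ee_rot: [0.993, -0.117, -0.001, 0.0]
contact_force: [0.1, -0.1, -1.8]
gripper_width: 19.1
grasp_force: 58.6
clock: 9.6
position: [465.4, 4.9, 303.7]
ee_rot: [0.993, -0.115, -0.0, -0.0]
contact_force: [0.4, -0.5, -1.6]
gripper_width: 19.7
grasp_force: 58.6
[[ 0.973 -0.229 -0.   ]
 [-0.229 -0.973  0.   ]
 [-0.    -0.    -1.   ]]
```

View pics/m3.png

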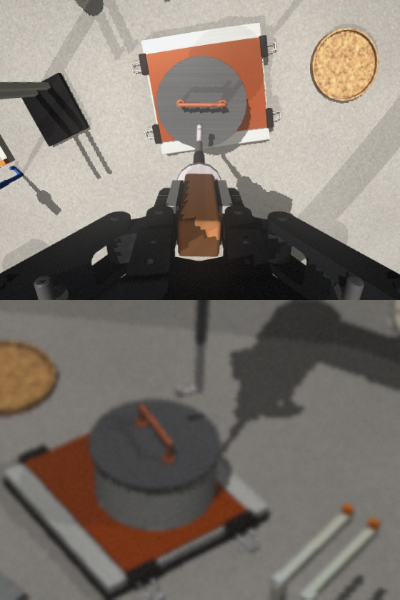

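In the wrist half the bar is horizontal at rows ~104 of the half-view, with its middle near column 202. The hook tip points at it from (199,128). I work out the offset in the tool frame next.

```bash
cat > w3.py <<'E'
from h import *
Z=np.load("wrist3.npz",allow_pickle=True); im,P,c=Z["im"],Z["P"],Z["c"].item(); s=st(); Rt=R.from_quat(s["ee_rot"]).as_matrix(); t=np.array(s["position"])
hsv=cv2.cvtColor(im,cv2.COLOR_BGR2HSV); X,Y,H=P[...,0],P[...,1],P[...,2]; hue,sat=hsv[...,0],hsv[...,1]; org=(hue<18)&(sat>110)
Q=(P-t)@Rt
def loc(m,z):
    v,u=np.nonzero(m); w=ray(np.c_[u,v],c,np.full(len(u),z)); return w,(w-t)@Rt
m=org&(np.hypot(X-507,Y+5)<45)&(H>108)&(H<122)
w,q=loc(m,114.5); r=cv2.minAreaRect(w[:,:2].astype(np.float32)); print("bar",len(w),w.mean(0).round(1),np.round(r[0],1),np.round(r[1],1),round(r[2],1),"tool",q.mean(0).round(1),"mid",((q.min(0)+q.max(0))/2).round(1))
m=(np.hypot(X-507,Y+5)<80)&(H>82)&(H<125); m=cv2.morphologyEx(m.astype(np.uint8),2,np.ones((3,3)))
ct=max(cv2.findContours(m,0,1)[0],key=cv2.contourArea)[:,0]; e=cv2.fitEllipse(ray(ct,c,np.full(len(ct),90.))[:,:2].astype(np.float32)); print("disc",e,"tool",((np.array([*e[0],90])-t)@Rt).round(1))
# hook
m=(abs(Q[...,1])<12)&(Q[...,0]>-10)&(Q[...,0]<40)&(H>135)&(H<200)&(Z["d"]>0)
for a in range(135,200,4):
    k=m&(H>=a)&(H<a+4)
    if k.sum(): print(a,k.sum(),Q[k].mean(0).round(1),Q[k][:,0].max().round(1),np.percentile(Q[k][:,1],[2,98]).round(1))
E
python3 w3.py
```

```text
bar 348 [506.8  -7.7 114.5] [506.9  -7.8] [65.4  5.7] 76.6 tool [ 43.1   2.6 189.3] mid [ 43.2   2.7 189.3]
disc ((509.58367919921875, -8.44172191619873), (124.10565948486328, 131.85040283203125), 159.3678741455078) tool [ 46.    2.7 213.8]
143 45 [  9.   -1.  157.6] 22.7 [-3.8  2.5]
147 102 [  8.8  -0.6 155.4] 22.4 [-3.7  2.4]
151 54 [ 16.7  -0.4 150.5] 22.6 [-3.7  2.3]
155 6 [  4.7  -0.3 147.6] 21.4 [-1.9  1.4]
159 14 [  0.5  -0.6 143.2] 1.5 [-4.4  3.2]
163 9 [  0.9  -1.1 138.6] 1.6 [-4.4  2.1]
167 10 [  0.6  -0.7 135.2] 1.7 [-4.3  2.9]
171 12 [  0.8  -0.4 130.8] 1.8 [-4.2  2.9]
175 11 [  0.8  -0.7 126.7] 1.7 [-4.2  2.8]
179 12 [  0.9  -0.8 122.9] 1.7 [-4.2  2.7]
183 12 [  0.6  -0.6 118.4] 1.7 [-4.3  2.9]
187 9 [  1.3  -0.8 114.6] 2.0 [-3.3  2. ]
191 16 [  0.9  -0.7 111. ] 2.1 [-4.2  2.8]
195 5 [  1.5  -0.8 107.7] 1.9 [-2.5  1.1]
```

```bash
python3 -m jog '0 1 5 0 0 0;0 2.5 14 0 0 0;0 3.3 24 0 0 0;0 3.3 34 0 0 0;0 3.3 41 0 0 0;0 3.3 45 0 0 0;0 3.3 48 0 0 0;0 3.3 48 0 0 0;0 3.3 48 0 0 0'; python3 - <<'E'
from h import *
for n in("wrist","scene","top"):
    im,d,c=grab(n); np.savez(f"{n}3.npz",im=im,d=d,P=cloud(d,c),c=c); cv2.imwrite(f"pics/{n}4.png",im)
E
sed -i 's/H>135)&(H<200)/H>94)\&(H<150)/; s/range(135,200,4)/range(94,150,4)/' w3.py; python3 w3.py
```

```text
clock: 10.65
position: [464.9, 1.0, 256.1]
ee_rot: [0.993, -0.116, 0.0, -0.0]
contact_force: [0.2, -0.3, -0.8]
gripper_width: 19.1
grasp_force: 58.6
bar 526 [506.7  -8.1 114.5] [506.3  -7.8] [64.6  5.8] 76.7 tool [ 42.7  -0.7 141.7] mid [ 42.2  -0.9 141.7]
disc ((507.9713134765625, -7.863692760467529), (127.04536437988281, 130.59780883789062), 162.1998748779297) tool [ 43.9  -1.2 166.2]
94 4 [ 19.5  -1.8 158.7] 22.7 [-3.6  0.7]
98 132 [  8.7  -0.5 156. ] 22.9 [-3.6  2.7]
102 41 [ 15.3  -0.5 151.8] 22.8 [-3.8  2.6]
106 28 [1.360e+01 1.000e-01 1.491e+02] 22.2 [-3.1  2.6]
110 26 [ 22.9   2.2 143.2] 39.3 [-4.3 11.1]
114 14 [ 14.4   0.4 140.8] 39.3 [-4.1  5.3]
118 12 [  0.8  -0.5 136. ] 1.7 [-4.1  3.1]
122 8 [  0.8  -0.5 131.8] 1.8 [-4.1  3.1]
126 12 [  1.   -0.5 127.8] 2.0 [-4.  3.]
130 11 [  0.8  -0.8 124.4] 1.9 [-4.  3.]
134 11 [  1.1  -0.4 120.4] 2.0 [-3.8  2.9]
138 13 [  1.1  -0.4 116.2] 1.9 [-3.9  2.8]
142 12 [  1.2  -0.3 112.3] 1.9 [-3.1  2.8]
146 9 [  1.1  -0.7 108.6] 2.2 [-3.9  2.8]
```

```bash
python3 -m jog '2 -0.2 1 0 0 0;5 -0.2 1 0 0 0;8 -0.2 1 0 0 0;11 -0.2 1 0 0 0;14 -0.2 1 0 0 0;17 -0.2 1 0 0 0;17 -0.2 1 0 0 0'|grep -E 'pos|force'
```

```text
position: [481.7, -2.9, 254.7]
contact_force: [-0.5, -0.7, -1.8]
grasp_force: 58.6
```

```bash
python3 -m jog '2 0 0 0 0 0;4 0 0 0 0 0;6 0 0 0 0 0;8 0 0 0 0 0;8 0 0 0 0 0'|grep -E 'pos|force'
```

```text
position: [489.3, -4.7, 254.8]
contact_force: [-1.7, -0.5, -1.8]
grasp_force: 58.6
```

```bash
python3 -m jog '2 0 0 0 0 0;4 0 0 0 0 0;6 0 0 0 0 0;8 0 0 0 0 0;8.7 0 0 0 0 0;8.7 0 0 0 0 0;8.7 0 0 0 0 0'|grep -E 'pos|force'; python3 - <<'E'
from h import *
for n in("wrist","scene"):
    im,d,c=grab(n); np.savez(f"{n}3.npz",im=im,d=d,P=cloud(d,c),c=c); cv2.imwrite(f"pics/{n}5.png",im)
w=cv2.imread("pics/wrist5.png")
cv2.imwrite("pics/m5.png",cv2.resize(w[80:240,180:380],(600,480)))
E
python3 w3.py
```

```text
position: [497.5, -6.7, 254.8]
contact_force: [0.3, -0.3, -1.4]
grasp_force: 58.6
bar 484 [507.2  -7.9 114.5] [507.8  -8.1] [64.4  6. ] 76.7 tool [  9.8  -1.  140.3] mid [ 10.4  -1.  140.3]
disc ((512.5369873046875, -8.817913055419922), (118.04881286621094, 133.78970336914062), 166.59548950195312) tool [ 15.2  -1.4 164.8]
94 27 [ 11.8  -1.6 157.7] 22.8 [-3.7  2.6]
98 64 [  9.5  -0.2 155.4] 22.5 [-2.8  2.6]
102 53 [ 17.4  -0.4 150.5] 22.7 [-3.6  2.5]
106 9 [  3.5  -0.2 147.5] 20.6 [-2.6  2.4]
110 57 [9.100e+00 1.000e-01 1.419e+02] 12.4 [-11.9  11.6]
114 167 [  9.1  -0.2 139.6] 12.5 [-11.9  11.7]
118 11 [  0.7  -0.8 134.8] 1.9 [-4.2  3.1]
122 11 [  0.8  -0.4 130.8] 1.7 [-4.1  3. ]
126 11 [  1.   -1.  126.7] 1.8 [-4.1  2.8]
130 11 [7.000e-01 1.000e-01 1.228e+02] 1.8 [-4.   3.1]
134 12 [  1.1  -1.1 118.7] 1.9 [-4.1  2. ]
138 13 [  0.9  -0.3 114.8] 1.8 [-3.9  3. ]
142 11 [  1.   -0.6 110.6] 1.8 [-3.9  2.7]
146 7 [  1.4  -0.5 108. ] 1.9 [-3.1  1.3]
```

View pics/m5.png

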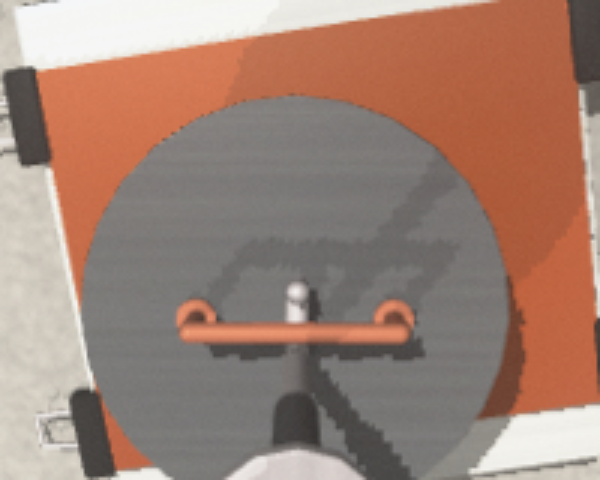

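The hook prong passes under the bar at its middle: hook at column 297, bar spanning 180–413. Now I lift gently.

```bash
python3 -m jog '0 0 -2 0 0 0;0 0 -4 0 0 0;0 0 -6 0 0 0;0 0 -7.5 0 0 0;0 0 -8.5 0 0 0;0 0 -9.5 0 0 0;0 0 -10.5 0 0 0;0 0 -11.5 0 0 0;0 0 -12.5 0 0 0;0 0 -13 0 0 0'|grep -E 'pos|force';python3 -m jog '0 0 -1 0 0 0;0 0 -2.5 0 0 0;0 0 -4 0 0 0;0 0 -6 0 0 0;0 0 -8 0 0 0;0 0 -10 0 0 0;0 0 -12 0 0 0;0 0 -13 0 0 0;0 0 -13 0 0 0;0 0 -13 0 0 0'|grep -E 'pos|force'; cat > lev.py <<'E'
from h import *
import sys
im,d,c=grab("wrist"); P=cloud(d,c); s=st(); t=np.array(s["position"]); Rt=R.from_quat(s["ee_rot"]).as_matrix(); Q=(P-t)@Rt
hb=t[2]-161.6; top=hb+7-20   # expected disc top when hanging
X,Y,H=Q[...,0],Q[...,1],P[...,2]
m=(d>0)&(np.hypot(X-9,Y)<62)&(abs(H-top)<14)&(X>22)
q=Q[m]; A=np.c_[q[:,0]-9,q[:,1],np.ones(len(q))]; z=P[m][:,2]
k=np.ones(len(z),bool)
for _ in range(4):
    f=np.linalg.lstsq(A[k],z[k],rcond=None)[0]; k=abs(z-A@f)<3
hsv=cv2.cvtColor(im,cv2.COLOR_BGR2HSV); b=(hsv[...,0]<18)&(hsv[...,1]>110)&(abs(H-(hb+12))<12)&(np.hypot(X-9,Y)<45)
v,u=np.nonzero(b); w=(ray(np.c_[u,v],c,np.full(len(u),hb+11.5))-t)@Rt; r=cv2.minAreaRect(w[:,:2].astype(np.float32))
print("slopes",f.round(3),"exp top",round(top,1),k.sum(),"bar",w[:,:2].mean(0).round(1),np.round(r[0],1),np.round(r[1],1),round(r[2],1))
cv2.imwrite(sys.argv[1],im)
E
python3 lev.py pics/w6.png
```

```text
position: [497.0, -6.6, 267.0]
contact_force: [0.0, -0.0, -6.0]
grasp_force: 58.4
position: [497.5, -6.6, 280.7]
contact_force: [0.1, -0.2, -5.9]
grasp_force: 58.4
slopes [-2.00000e-03  1.90000e-02  1.05108e+02] exp top 106.1 5221 bar [ 9.7 -0.3] [10.7 -1. ] [64.7  7.1] 90.0
```

```bash
python3 -m jog '0 0 -1 0 0 0;0 0 -3 0 0 0;0 0 -6 0 0 0;0 0 -10 0 0 0;0 0 -14 0 0 0;0 0 -18 0 0 0;0 0 -21 0 0 0;0 0 -23 0 0 0;0 0 -24 0 0 0;0 0 -24 0 0 0'|grep -E 'pos|force'
python3 -m jog '0.5 2 0 0 0 0;1.5 6 0 0 0 0;2.9 11.6 0 0 0 0;4.9 19.4 0 0 0 0;7.3 29 0 0 0 0;10.2 41 0 0 0 0;13.6 54 0 0 0 0;17.5 70 0 0 0 0;21.9 87 0 0 0 0;26.7 107 0 0 0 0'|grep -E 'pos|force'
python3 -m jog '4.9 19.4 0 0 0 0;9.7 38.8 0 0 0 0;14.1 56.3 0 0 0 0;18 72 0 0 0 0;21.4 85.4 0 0 0 0;24.3 97 0 0 0 0;26.7 106.7 0 0 0 0;28.9 115.4 0 0 0 0;30.9 123.2 0 0 0 0;32.3 129 0 0 0 0'|grep -E 'pos|force'
python3 -m jog '1.5 5.8 0 0 0 0;2.7 10.7 0 0 0 0;3.6 14.5 0 0 0 0;4.4 17.5 0 0 0 0;4.9 19.4 0 0 0 0;5 20 0 0 0 0;5 20 0 0 0 0;5 20 0 0 0 0'|grep -E 'pos|force'
python3 lev.py pics/w7.png; python3 - <<'E'
from h import *
im,d,c=grab("scene"); cv2.imwrite("pics/s7.png",im)
w=cv2.imread("pics/w7.png"); s=im[100:240,170:350]
cv2.imwrite("pics/m7.png",np.vstack([cv2.resize(w,(400,300)),cv2.resize(s,(386,300)).copy() if 0 else cv2.resize(s,(400,300))]))
E
```

```text
position: [497.5, -6.6, 304.9]
contact_force: [-0.3, 0.5, -6.7]
grasp_force: 58.4
position: [498.7, -118.4, 304.8]
contact_force: [0.1, 1.1, -6.8]
grasp_force: 58.5
position: [500.5, -250.4, 304.8]
contact_force: [-0.4, 0.3, -5.1]
grasp_force: 58.6
position: [500.7, -270.3, 304.8]
contact_force: [0.2, -0.1, -5.6]
grasp_force: 58.6
slopes [2.00000e-03 3.10000e-02 1.29203e+02] exp top 130.2 5213 bar [ 9.7 -0.3] [10.7 -1. ] [64.7  7.1] 90.0
```

View pics/m7.png

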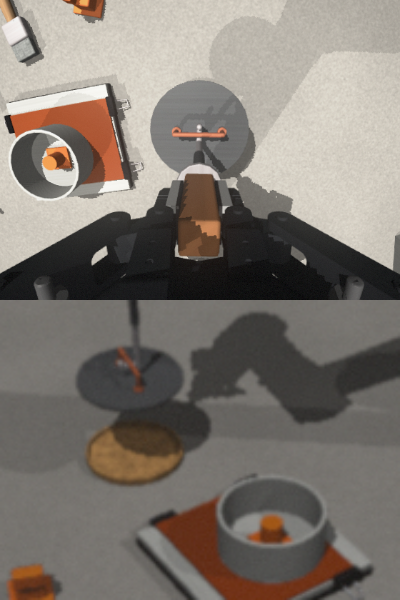

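The wrist half shows the lid hanging level, its bar centred on the hook near (200,133). The scene half shows it above the dish. The wrist camera cannot see the dish, so I use the two fixed views to get the lid's position relative to the dish.

```bash
python3 - <<'E'
from h import *
print(st()["position"])
for n in("top","scene"):
    im,d,c=grab(n); P=cloud(d,c); X,Y,H=P[...,0],P[...,1],P[...,2]
    hsv=cv2.cvtColor(im,cv2.COLOR_BGR2HSV); org=(hsv[...,0]<18)&(hsv[...,1]>110)
    b=org&(abs(H-153)<10)&(np.hypot(X-510,Y+272)<50); v,u=np.nonzero(b); w=ray(np.c_[u,v],c,np.full(len(u),155.)); r=cv2.minAreaRect(w[:,:2].astype(np.float32)); print(n,"bar",len(w),w.mean(0).round(1),np.round(r[0],1),np.round(r[1],1),round(r[2],1))
    m=(abs(H-129)<9)&(np.hypot(X-510,Y+272)<90)&~org; m=cv2.morphologyEx(m.astype(np.uint8),2,np.ones((3,3)))
    ct=max(cv2.findContours(m,0,1)[0],key=cv2.contourArea)[:,0]; print(n,"disc",cv2.fitEllipse(ray(ct,c,np.full(len(ct),129.))[:,:2].astype(np.float32)))
    P0=np.load(n+"0.npz"); im0=P0["im"]; hs=cv2.cvtColor(im0,cv2.COLOR_BGR2HSV); Q=P0["P"]
    m=(hs[...,1]>60)&(hs[...,0]<25)&(np.hypot(Q[...,0]-511,Q[...,1]+272)<75); v,u=np.nonzero(m); 
    hull=cv2.convexHull(np.c_[u,v].astype(np.int32))[:,0]; q=ray(hull,c,np.full(len(hull),12.))[:,:2].astype(np.float32); print(n,"dish12",cv2.minEnclosingCircle(q),cv2.fitEllipse(q))
E
```

```text
[ 500.74182782 -270.34770965  304.85553818]Traceback (most recent call last):
  File "<stdin>", line 6, in <module>
  File "h.py", line 14, in ray
    p=cv2.undistortPoints(np.array(px,float).reshape(-1,1,2),K,D).reshape(-1,2)
      ~~~~~~~~~~~~~~~~~~~^^^^^^^^^^^^^^^^^^^^^^^^^^^^^^^^^^^^^^^^
cv2.error: OpenCV(4.12.0) /io/opencv/modules/calib3d/src/undistort.dispatch.cpp:347: error: (-215:Assertion failed) CV_IS_MAT(_src) && CV_IS_MAT(_dst) && (_src->rows == 1 || _src->cols == 1) && (_dst->rows == 1 || _dst->cols == 1) && _src->cols + _src->rows - 1 == _dst->rows + _dst->cols - 1 && (CV_MAT_TYPE(_src->type) == CV_32FC2 || CV_MAT_TYPE(_src->type) == CV_64FC2) && (CV_MAT_TYPE(_dst->type) == CV_32FC2 || CV_MAT_TYPE(_dst->type) == CV_64FC2) in function 'cvUndistortPointsInternal'
```

```bash
python3 - <<'E'
from h import *
def hullc(m,c,z):
    v,u=np.nonzero(m); h=cv2.convexHull(np.c_[u,v].astype(np.int32))[:,0]; q=ray(h,c,np.full(len(h),z))[:,:2].astype(np.float32)
    e=cv2.fitEllipse(q); return np.round(e[0],1),np.round(e[1],1)
for n in("top","scene"):
    c=viewer.get_calibration(n); Z=np.load(n+"0.npz"); hs=cv2.cvtColor(Z["im"],cv2.COLOR_BGR2HSV); Q=Z["P"]
    near=lambda x,y,r:np.hypot(Q[...,0]-x,Q[...,1]-y)<r
    print(n,"dish",hullc(near(511,-272,75)&(hs[...,1]>70)&(hs[...,0]<25)&(Q[...,2]>8.5)&(Q[...,2]<16),c,12.),hullc(near(511,-272,75)&(hs[...,1]>70)&(hs[...,0]<25),c,12.))
    print(n,"lid0",hullc(near(507,-6,85)&(Q[...,2]>85)&(Q[...,2]<95),c,90.))
c=viewer.get_calibration("scene"); im,d,c=grab("scene"); Q=cloud(d,c)
print("lidnow",hullc((np.hypot(Q[...,0]-512,Q[...,1]+270)<85)&(abs(Q[...,2]-129)<6),c,129.))
hs=cv2.cvtColor(im,cv2.COLOR_BGR2HSV); v,u=np.nonzero((hs[...,0]<18)&(hs[...,1]>110)&(np.hypot(Q[...,0]-512,Q[...,1]+270)<50)&(Q[...,2]>146)&(Q[...,2]<160)); w=ray(np.c_[u,v],c,np.full(len(u),154.)); print("bar",len(w),w.mean(0),cv2.minAreaRect(w[:,:2].astype(np.float32)))
E
```

```text
top dish (array([ 510.5, -271.5]), array([123.5, 124.9])) (array([ 509.6, -270.9]), array([126. , 126.4]))
top lid0 (array([506.1,  -7.6]), array([130.6, 130.9]))
scene dish (array([ 512.7, -268. ]), array([124.8, 128.6])) (array([ 514.2, -265.8]), array([125.3, 135.1]))
scene lid0 (array([507.5,  -4.4]), array([131.2, 134.6]))
lidnow (array([ 510.2, -267.9]), array([131.7, 137.8]))
bar 33 [ 512.24855784 -263.85599874  154.        ] ((512.80419921875, -263.2730712890625), (66.52583312988281, 7.549490928649902), 77.03223419189453)
```

```bash
python3 -m jog '0.2 0 2 0 0 0;0.5 0 6 0 0 0;1 0 12 0 0 0;1 0 20 0 0 0;1 0 29 0 0 0;1 0 38 0 0 0;1 0 47 0 0 0;1 0 55 0 0 0;1 0 61 0 0 0;1 0 65 0 0 0'|grep -E 'pos|force'
python3 -m jog '0 0 3 0 0 0;0 0 7 0 0 0;0 0 12 0 0 0;0 0 18 0 0 0;0 0 24 0 0 0;0 0 29 0 0 0;0 0 33 0 0 0;0 0 35 0 0 0;0 0 36 0 0 0;0 0 36 0 0 0'|grep -E 'pos|force'
python3 lev.py pics/w8.png; python3 - <<'E'
from h import *
im,d,c=grab("scene"); w=cv2.imread("pics/w8.png"); s=im[110:220,180:320]
cv2.imwrite("pics/m8.png",np.vstack([cv2.resize(w,(400,300)),cv2.resize(s,(380,300)) if 0 else cv2.resize(s,(400,300))]))
E
```

```text
position: [501.6, -270.7, 239.1]
contact_force: [0.4, -0.8, -5.7]
grasp_force: 58.6
position: [501.8, -270.8, 203.8]
contact_force: [0.1, -0.8, -5.9]
grasp_force: 58.6
slopes [5.0000e-03 2.1000e-02 2.8182e+01] exp top 29.4 5198 bar [ 9.6 -0.7] [10.6 -1.4] [63.9  7.1] 90.0
```

View pics/m8.png

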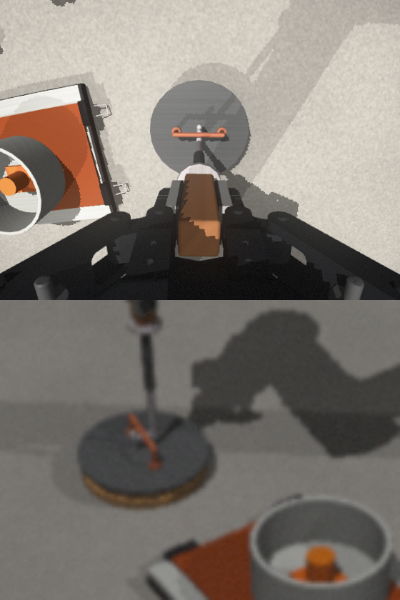

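The lid is now about 3 mm above the dish rim, roughly concentric: in the scene half the disc centre is near column 147 and the dish's lower edge is evenly visible. I lower it slowly.

```bash
python3 -m jog '0 0 0.8 0 0 0;0 0 1.6 0 0 0;0 0 2.4 0 0 0;0 0 3.2 0 0 0;0 0 4 0 0 0;0 0 4.8 0 0 0;0 0 5.6 0 0 0;0 0 6.4 0 0 0;0 0 7.2 0 0 0;0 0 7.5 0 0 0'|grep -E 'pos|force'; python3 lev.py pics/w9.png
python3 -m jog '0 0 0.5 0 0 0;0 0 1 0 0 0;0 0 1.5 0 0 0;0 0 2 0 0 0;0 0 2.5 0 0 0;0 0 3 0 0 0;0 0 3.5 0 0 0;0 0 4 0 0 0;0 0 4.5 0 0 0;0 0 4.5 0 0 0'|grep -E 'pos|force'; python3 lev.py pics/w10.png
```

```text
position: [501.7, -270.7, 196.2]
contact_force: [-0.1, -0.3, -5.9]
grasp_force: 58.6
slopes [3.000e-03 2.100e-02 2.054e+01] exp top 21.6 5214 bar [ 9.6 -0.8] [10.3 -1. ] [ 7.1 64.7] 0.8
position: [502.0, -270.8, 192.1]
contact_force: [0.1, -0.3, -1.6]
grasp_force: 59.0
slopes [1.0000e-03 1.0000e-03 1.8587e+01] exp top 17.4 5274 bar [ 8.9 -0.3] [ 9.9 -1. ] [64.8  7.1] 90.0
```

The lid is seated flat: disc top at 18.6 mm against 19 expected, slopes near zero, and the load is off. Now I unhook.

```bash
python3 -m jog '0 0 1 0 0 0;0 0 2.2 0 0 0;0 0 3.4 0 0 0;0 0 4.6 0 0 0;0 0 5.8 0 0 0;0 0 7 0 0 0;0 0 7.8 0 0 0;0 0 7.8 0 0 0'|grep -E 'pos|force'
python3 -m jog '-1 0 0 0 0 0;-3 0 0 0 0 0;-5 0 0 0 0 0;-7 0 0 0 0 0;-9 0 0 0 0 0;-11 0 0 0 0 0;-13 0 0 0 0 0;-13 0 0 0 0 0'|grep -E 'pos|force'
```

```text
position: [501.6, -270.7, 183.8]
contact_force: [0.3, 0.5, -1.9]
grasp_force: 59.0
position: [488.8, -267.7, 184.1]
contact_force: [-0.3, -0.3, -1.7]
grasp_force: 59.0
```

```bash
python3 -m jog '-2 0 0 0 0 0;-5 0 0 0 0 0;-8 0 0 0 0 0;-12 0 0 0 0 0;-16 0 0 0 0 0;-20 0 0 0 0 0;-24 0 0 0 0 0;-28 0 0 0 0 0;-30 0 0 0 0 0;-30 0 0 0 0 0'|grep -E 'pos|force'; python3 lev.py pics/w11.png
```

```text
position: [459.6, -260.8, 184.1]
contact_force: [-0.5, -0.1, -1.4]
grasp_force: 59.0
slopes [ 3.000e-03 -0.000e+00  1.857e+01] exp top 9.5 4920 bar [50.7  0.1] [51.2 -0.1] [38.9  4.2] 90.0
```

```bash
python3 -m jog '0 0 -8 0 0 0;0 0 -25 0 0 0;0 0 -50 0 0 0;0 0 -75 0 0 0;0 0 -95 0 0 0;0 0 -108 0 0 0;0 0 -116 0 0 0;0 0 -116 0 0 0'|grep pos
python3 -m jog '-3 -10 0 0 0 0;-8 -30 0 0 0 -0.02;-16 -60 0 0 0 -0.05;-26 -100 0 0 0 -0.08;-37 -140 0 0 0 -0.12;-47 -180 0 0 0 -0.16;-58 -220 0 0 0 -0.20;-68 -260 0 0 0 -0.24;-78 -300 0 0 0 -0.28;-89 -340 0 0 0 -0.32'|grep pos
python3 - <<'E'
from h import *
s=st(); M=R.from_quat(s["ee_rot"]).as_matrix(); print(M.round(3)); print((M.T@(np.array([447.2,241.7,302])-s["position"])).round(1), np.arctan2(M[1,0],M[0,0])-0.1925)
E
```

```text
position: [460.4, -261.0, 301.4]
position: [450.5, 92.4, 299.1]
[[ 0.996  0.089 -0.002]
 [ 0.089 -0.996 -0.001]
 [-0.002  0.    -1.   ]]
[  10.1 -149.    -2.9] -0.10322140144994617
```

```bash
python3 -m jog '2.5 -38 0 0 0 -0.04;5 -74 0 0 0 -0.07;7 -105 0 0 0 -0.09;8.5 -128 0 0 0 -0.1;9.5 -142 0 0 0 -0.103;9.8 -150 0 0 0 -0.103;9.8 -150 0 0 0 -0.103;9.8 -150 0 0 0 -0.103'|grep pos
python3 -m jog '0 0 10 0 0 0;0 0 30 0 0 0;0 0 50 0 0 0;0 0 68 0 0 0;0 0 78 0 0 0;0 0 82 0 0 0;0 0 82 0 0 0;0 0 82 0 0 0'
python3 - <<'E'
from h import *
s=st(); M=R.from_quat(s["ee_rot"]).as_matrix(); print(M.round(3)); print((M.T@(np.array([525.3,256.7,219.5])-s["position"])).round(1), np.arctan2(M[1,0],M[0,0])-0.1925)
E
```

```text
position: [448.2, 240.1, 299.9]
clock: 29.1
position: [448.9, 241.0, 218.8]
ee_rot: [0.995, 0.095, 0.001, -0.0]
contact_force: [0.2, -0.6, -0.7]
gripper_width: 19.0
grasp_force: 59.1
[[ 0.982  0.189  0.001]
 [ 0.189 -0.982  0.001]
 [ 0.002 -0.001 -1.   ]]
[78.  -0.9 -0.6] -0.002355862233952899
```

```bash
python3 -m jog '8 -0.9 0 0 0 0;18 -0.9 -0.5 0 0 0;30 -0.9 -0.5 0 0 0;42 -0.9 -0.5 0 0 0;54 -0.9 -0.5 0 0 0;64 -0.9 -0.5 0 0 0;72 -0.9 -0.5 0 0 0;77 -0.9 -0.5 0 0 0;78 -0.9 -0.5 0 0 0;78 -0.9 -0.5 0 0 0'|grep -E 'pos|force'
python3 -m jog '0 0 3 0 0 0;0 0 6 0 0 0;0 0 9 0 0 0;0 0 11 0 0 0;0 0 13 0 0 0;0 0 13 0 0 0;0 0 13 0 0 0'|grep -E 'pos|force'
python3 -m jog '0 0 0.7 0 0 0;0 0 1.4 0 0 0;0 0 2.1 0 0 0;0 0 2.6 0 0 0;0 0 2.6 0 0 0'|grep -E 'pos|force'
```

```text
position: [524.7, 256.4, 218.4]
contact_force: [0.1, -0.6, -1.0]
grasp_force: 59.1
position: [524.9, 256.5, 205.5]
contact_force: [0.6, -0.3, -2.0]
grasp_force: 59.1
position: [524.9, 256.5, 204.2]
contact_force: [-3.1, 0.0, 4.4]
grasp_force: 59.9
```

```bash
python3 -m jog '0 0 0 0 0 0;0 0 0 0 0 0;0 0 0 0 0 0;0 0 0 0 0 0;0 0 0 0 0 0;0 0 0 0 0 0' 60|grep -E 'pos|width|force'; python3 -m jog '0 0 -5 0 0 0;0 0 -20 0 0 0;0 0 -45 0 0 0;0 0 -75 0 0 0;0 0 -105 0 0 0;0 0 -120 0 0 0;0 0 -125 0 0 0;0 0 -125 0 0 0;0 0 -125 0 0 0;0 0 -125 0 0 0'; python3 - <<'E'
from h import *
w,d,c=grab("wrist"); P=cloud(d,c); hs=cv2.cvtColor(w,cv2.COLOR_BGR2HSV)
m=(hs[...,0]<18)&(hs[...,1]>110)&(np.hypot(P[...,0]-525,P[...,1]-257)<25)&(P[...,2]>244); print("griptop",m.sum(),P[m].mean(0))
s,d,c=grab("scene"); P=cloud(d,c)
def fit(z,x,y,r):
    m=(np.hypot(P[...,0]-x,P[...,1]-y)<r)&(abs(P[...,2]-z)<7)&(d>0); q=P[m]; A=np.c_[q[:,0]-x,q[:,1]-y,np.ones(len(q))]; print(np.linalg.lstsq(A,q[:,2],rcond=None)[0].round(3))
fit(19,511,-268,58)
cv2.imwrite("pics/m9.png",np.vstack([cv2.resize(w,(400,300)),cv2.resize(s[100:325,160:460],(400,300))]))
E
```

```text
position: [524.9, 256.5, 202.8]
contact_force: [-0.2, -0.1, -0.4]
gripper_width: 60.0
grasp_force: 0.0
clock: 32.9
position: [524.4, 256.2, 326.5]
ee_rot: [0.995, 0.095, -0.001, 0.001]
contact_force: [-1.0, 0.4, 0.1]
gripper_width: 59.8
grasp_force: 0.0
griptop 784 [523.97711685 256.88737431 250.3851866 ]
[ 0.0000e+00 -3.0000e-03  1.8707e+01]
```

View pics/m9.png

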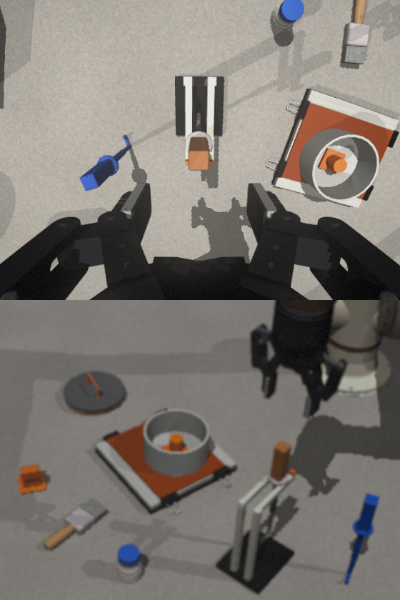

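The wrist half shows the lifter hanging in the stand, grip at about (199,160), between the arms. The scene half shows the lid flat on the dish at (95,392), the pot still on the bed, and the gripper clear of everything.

```bash
python3 -c "
from bench import arm
print(arm.job_done())"
```

```text
the job is handed in; nothing more can be done
None
```

The lid sits flat in the cork dish, the lifter hangs by its collar back in its stand, the pot and the other things look undisturbed, and the job was handed in at about 33 s.

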